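Aim two air-line elbows and fit the leak-sensor clips

TASK

Get the air manifold ready for its leak test: first screw both brass elbows further down on their threaded stubs and stop with each outlet pointing at the yellow arrow under it. Then pinch each sprung sensor clip off the rack and let it close on the top edge of the manifold's aluminium rear plate, upright and pushed down so that its case sits on the edge, and have every loose red thread cap in the blue tray at the end. Leave the spray can, the tape and the screwdriver alone.

Things in the scene. Friction and masses are not known exactly. Their poses are not given: they have to be found in the camera images.
- manifold: blue air manifold, fixed: base block 185 x 320 x 40 mm high; carries two upright threaded brass stubs (axes at its own x = -10, y = +85 and -85 mm) and an upright aluminium rear plate. Origin on the bench 110 mm in front (own -x) of the plate's mid-plane; own y runs along the plate. It may stand turned on the bench
- edge_mid (a point): middle of the top edge of the manifold's aluminium rear plate, 90 mm above the bench. The plate is 6 mm thick (along this frame's x), 300 mm long (along y) and stands 50 mm proud of the block; the frame is turned like the manifold, z up
- rack_edge (a point): middle of the top edge of the clip rack's upright grey plate, 90 mm above the bench. The rack is fixed: wooden foot 100 x 240 x 20 mm high, plate 6 mm thick (this frame's x) and 220 mm long (y). The sensor clips present sit on this edge at the start, about 70 mm apart
- tray_in (a point): middle of the inner floor of the fixed open blue tray for caps, 4 mm above the bench; the tray is 150 x 150 mm outside (along this frame's x and y), its walls 4 mm thick and 35 mm high
- elbow1 (a joint): turn of brass elbow 1 (on the stub on the manifold's own +y side) on its thread, rad: grows as the elbow is screwed down, clockwise seen from above, 3 mm lower per turn. Already started; stops at 0 and 7, between which the outlet meets the arrow only once, at 4.2 to 5.4. Stiff (0.12 N m): it stays where it is left
- elbow1_top (a point): middle of the top face of elbow 1, on its turning axis; own x points along its outlet. Below it is a block with flat sides, 28 mm wide across the outlet (own y), 30 mm along it and 34 mm deep, to be gripped from above; then a round collar, 34 mm diameter, 14 mm high
- elbow1_outlet (a point): centre of the outlet mouth of elbow 1, 50 mm from the axis and 15 mm below the top face. The outlet is a level tube, 22 mm diameter, with a 28 mm lip
- mark1 (a point): tip of the yellow arrow on the round black dial (112 mm diameter) lying on the manifold under elbow 1: 50 mm from the elbow's axis, so straight below the outlet mouth when the elbow is aimed. The dial does not turn
- elbow2 (a joint): turn of brass elbow 2 (on the stub on the manifold's own -y side) on its thread, rad: grows as the elbow is screwed down, clockwise seen from above, 3 mm lower per turn. Already started; stops at 0 and 7, between which the outlet meets the arrow only once, at 4.2 to 5.4. Stiff (0.12 N m): it stays where it is left
- elbow2_top (a point): middle of the top face of elbow 2, on its turning axis; own x points along its outlet. Below it is a block with flat sides, 28 mm wide across the outlet (own y), 30 mm along it and 34 mm deep, to be gripped from above; then a round collar, 34 mm diameter, 14 mm high
- elbow2_outlet (a point): centre of the outlet mouth of elbow 2, 50 mm from the axis and 15 mm below the top face. The outlet is a level tube, 22 mm diameter, with a 28 mm lip
- mark2 (a point): tip of the yellow arrow on the round black dial (112 mm diameter) lying on the manifold under elbow 2: 50 mm from the elbow's axis, so straight below the outlet mouth when the elbow is aimed. The dial does not turn
- clipA: sprung sensor clip, 70 g: white case 30 x 13 x 14 mm, two orange tails above, two black rubber jaws below. Origin: middle of the case's underside, z up, x along the plate it sits on. On a plate, the case rests on the edge (origin at edge height) and the jaws reach 25 mm down both faces. None if absent
- clipA_tails (a point): point midway between the clip's tails, 35 mm above the clip's origin. The tails spread along own y, 46 mm apart outside at their tops (45 mm above the origin), and are 20 mm wide along x. Pinched across y (about 8 N) they stop at about 25 mm outside and the jaw tips open to about 20 mm; it can be carried so. Let go, the spring shuts the jaws (6 N each). None if absent
- capA: loose red plastic thread cap, round, 30 mm diameter, 20 mm high, 20 g, standing on the bench; origin at the middle of its underside. None if absent
- clipB: sprung sensor clip, 70 g: white case 30 x 13 x 14 mm, two orange tails above, two black rubber jaws below. Origin: middle of the case's underside, z up, x along the plate it sits on. On a plate, the case rests on the edge (origin at edge height) and the jaws reach 25 mm down both faces. None if absent
- clipB_tails (a point): point midway between the clip's tails, 35 mm above the clip's origin. The tails spread along own y, 46 mm apart outside at their tops (45 mm above the origin), and are 20 mm wide along x. Pinched across y (about 8 N) they stop at about 25 mm outside and the jaw tips open to about 20 mm; it can be carried so. Let go, the spring shuts the jaws (6 N each). None if absent
- capB: loose red plastic thread cap, round, 30 mm diameter, 20 mm high, 20 g, standing on the bench; origin at the middle of its underside. None if absent
- clipC: sprung sensor clip, 70 g: white case 30 x 13 x 14 mm, two orange tails above, two black rubber jaws below. Origin: middle of the case's underside, z up, x along the plate it sits on. On a plate, the case rests on the edge (origin at edge height) and the jaws reach 25 mm down both faces. None if absent
- clipC_tails (a point): point midway between the clip's tails, 35 mm above the clip's origin. The tails spread along own y, 46 mm apart outside at their tops (45 mm above the origin), and are 20 mm wide along x. Pinched across y (about 8 N) they stop at about 25 mm outside and the jaw tips open to about 20 mm; it can be carried so. Let go, the spring shuts the jaws (6 N each). None if absent
- capC: loose red plastic thread cap, round, 30 mm diameter, 20 mm high, 20 g, standing on the bench; origin at the middle of its underside. None if absent
- spray: green spray can, 52 mm diameter, 150 mm high, standing; origin under its middle. A bystander, to be left alone
- tape: roll of yellow tape lying flat, 70 mm diameter, 24 mm high; origin under its middle. A bystander, to be left alone
- driver: screwdriver lying on the bench; origin under its middle. A bystander, to be left alone
Not all that is in view belongs to the job. What is shaped like the clipA but green or pink is not meant. Leave any turquoise look-alike of the capB alone.

How it is judged (in metres and radians):
On the way, in this order (a step that is already met when the one before it is completed fails the run):
1. both elbows are screwed round so that their outlets point at their arrows (horizontal distance between elbow1_outlet and mark1 below 0.0065 m and velocity of joint elbow1 between -0.05 and 0.05 rad/s and horizontal distance between elbow2_outlet and mark2 below 0.0065 m and velocity of joint elbow2 between -0.05 and 0.05 rad/s), for 0.2 s.
2. every sensor clip present sits on the rear plate's edge (x of clipA in the frame of edge_mid between -0.004 and 0.004 m and y of clipA in the frame of edge_mid between -0.146 and 0.146 m and z of clipA in the frame of edge_mid between -0.003 and 0.008 m and angle between each of clipA, clipB, clipC's own z axis and vertical below 0.15 rad and linear speed of each of clipA, clipB, clipC below 0.02 m/s and x of clipB in the frame of edge_mid between -0.004 and 0.004 m and y of clipB in the frame of edge_mid between -0.146 and 0.146 m and z of clipB in the frame of edge_mid between -0.003 and 0.008 m and x of clipC in the frame of edge_mid between -0.004 and 0.004 m and y of clipC in the frame of edge_mid between -0.146 and 0.146 m and z of clipC in the frame of edge_mid between -0.003 and 0.008 m), for 0.2 s.
At the end, for the whole second after the job is handed in: Each outlet mouth is within 6.5 mm (about 7 degrees) of being over its arrow tip and at rest; every clip present sits upright (within 0.15 rad) on the rear plate's top edge, centred across it within 4 mm, its case down to within 8 mm of the edge; every cap present lies in the tray, at rest (all of step 1 and all of step 2 and x of capA in the frame of tray_in between -0.075 and 0.075 m and y of capA in the frame of tray_in between -0.075 and 0.075 m and height (world z) of each of capA, capB, capC below 0.034 m and linear speed of each of capA, capB, capC below 0.03 m/s and x of capB in the frame of tray_in between -0.075 and 0.075 m and y of capB in the frame of tray_in between -0.075 and 0.075 m and x of capC in the frame of tray_in between -0.075 and 0.075 m and y of capC in the frame of tray_in between -0.075 and 0.075 m); the robot touches nothing.
It fails at once if the spray is disturbed (moved over 25 mm) (distance of spray from where it was at the start of the episode above 0.025 m).
It fails at once if the tape is disturbed (moved over 25 mm) (distance of tape from where it was at the start of the episode above 0.025 m).
It fails at once if the driver is disturbed (moved over 25 mm) (distance of driver from where it was at the start of the episode above 0.025 m).
Of clipA, clipB, clipC only 1 to 3 are there at a start; the rules pass over those that are not, and their reading is None.
Of capA, capB, capC only 1 to 2 are there at a start; the rules pass over those that are not, and their reading is None.
At some moment in a run one of capA, capB, capC may be knocked a few centimetres aside while the robot is not near it.
Once in a run the grip may slacken for a moment while it holds something.
It also fails if it takes over 210 s, if anything falls off the work surface, if the arm or the gripper's body presses on something with over 40 N, if the wrist force passes 120 N, or if a joint passes its speed limit or range.

ROBOT

A 6-joint arm with a two-finger parallel gripper is mounted at the origin on the work surface. World frame = base frame: x ahead of the robot, y to its left, z up, the work surface at z = 0. Lengths are in mm, angles in rad, forces in N, time in s.
With the tool pointing down it reaches from about 250 to 775 mm from the base axis. Payload 8.9 kg.
Tool frame: the origin (TCP) lies midway between the tips of the shut fingers; the grasp point (between the pads) lies 19 mm behind it (r.grasp_offset is the distance from the TCP to the grasp point, in mm); y points along the fingers, z is the direction in which the jaws open and shut, and the axes are right-handed (so a half turn about y gives the same grasp; the last joint's range is limited). The gripper opens to 85 mm and grips with 20 to 120 N. Pads are 22 mm wide; open, the fingers measure 114 mm over their backs; the gripper's body (76 mm by 85 mm) begins 54 mm behind the grasp point. The pads swing forward as they close: fully open they stand 13 mm farther back than shut.
Start: joints at [1.166, 0.291, -0.153, 1.127, 0, 1.431], TCP at [137.902, 506.564, 231.305] pointing down, gripper open.
Joint ranges: [-2.52, 2.52], [-0.91, 1.74], [-1.3, 1.37], [-1.96, 2.02], [-1.52, 1.47], [-3.14, 3.14]. Speed limits (rad/s): [2.22, 2.22, 2.79, 3.14, 3.14, 3.14].

INTERFACE

Orientations are given as a unit quaternion [x, y, z, w].
In Python, from rig import r gives the robot as it stands. Calls block until the motion is done:
- r.move_pose(position, orientation): joint-space move of the TCP to a pose.
- r.move_l(position, rotation=None, speed=150, contact_N=None): straight line of the TCP; rotation=None keeps the orientation; speed is the mean speed in mm/s. With contact_N (N) it stops when the force on the tool has changed by that much, and returns True; else False.
- r.move_joints(angles): joint-space move.
- r.grip(opening, grip_force=None): opening from 0.0 (shut) to 1.0 (fully open); grip_force is the grip in N (None keeps the last); returns when the fingers have stopped.
- r.dwell(seconds).
- r.solve_ik(position, orientation): joint angles nearest the present ones, or None.
- r.read_state(): the state.
- r.snapshot(name): name is "scene" or "top"; returns (picture, depth): 480x640x3 uint8, blue, green, red; 480x640 float32, mm along the optical axis (not along the pixel's ray), 0 where there is no reading.
- r.calibration(name): a dict with "camera_matrix" (3x3 intrinsics, pixels), "k1" (the pictures are not rectified: a ray, as slopes to the right and down, at radius r is drawn at 1 + k1 r^2 times it, then the intrinsics apply), "rvec" (rotation vector, rad) and "tvec" (3), from world to camera coordinates, as OpenCV has them. Camera axes: x right, y down, z forward; pixel columns grow to the right and rows downward; lengths in mm; the calibration is good to about 2 mm. A picture is of the moment at which its call begins. calibration takes no time and is no camera call.
A pose or a line that the arm cannot do raises r.PlanningError and nothing moves.
- r.sign_off(): hands the job in, once; it reports no verdict.
The state is a dict: "time": time; "qpos": joint angles; "joint_vel": joint speeds; "joint_efforts": joint torques, N m; "ee_pos": TCP position; "orientation": TCP orientation; "ft_force": force on the tool from outside, world axes, zero at the start; "ft_torque": the same for the moment, N m; "grip_width": opening from 0.0 (shut) to 1.0 (fully open).
Only numpy, scipy, OpenCV 4.12 (cv2) and the standard library are available. Lean on these libraries where they do the work, as an engineer would, in place of code of your own. Each camera call takes 0.05 s, during which the arm holds its last target.

## Working session

There is one attempt and no reset: what is moved stays moved. The work goes in short steps, each a Python script; the robot and the scene stay as the last script left them, time stands still between calls to the robot, and variables do not carry over. Pictures are saved under pics/ and viewed, and the job is handed in when it is done.

```bash
ls; mkdir -p pics; python3 - <<'E'
from rig import r
import cv2,numpy as np
for n in("scene","top"):
    p,d=r.snapshot(n); cv2.imwrite(f"pics/{n}0.png",p); np.save(f"pics/{n}0.npy",d)
    c=r.calibration(n);print(n,c)
    R=cv2.Rodrigues(np.array(c["rvec"],float))[0];print(-R.T@np.array(c["tvec"]).ravel())
s=r.read_state();print(s, r.grasp_offset)
E
```

```text
pics
scene {'camera_matrix': array([[439.89189841,   0.        , 320.40938395],
       [  0.        , 439.89189841, 241.57495601],
       [  0.        ,   0.        ,   1.        ]]), 'k1': -0.05575247804710366, 'rvec': array([ 1.55449749,  1.76864981, -0.87734784]), 'tvec': array([  45.27533998, -235.06157972, 1307.87803352])}
[1194.50095009   81.05526901  578.31330335]
top {'camera_matrix': array([[438.95868087,   0.        , 321.13496987],
       [  0.        , 438.95868087, 243.35175021],
       [  0.        ,   0.        ,   1.        ]]), 'k1': -0.03676110700500472, 'rvec': array([ 2.09790456, -2.15823162,  0.18774141]), 'tvec': array([  7.3398259 , 582.22378384, 808.34559141])}
[430.71493875  -7.95789134 898.26628355]
{'time': 0.1, 'qpos': array([ 1.16572721e+00,  2.91248298e-01, -1.54021511e-01,  1.12672381e+00,
       -2.98912558e-05,  1.43146865e+00]), 'joint_vel': array([ 0.00012373, -0.00134988,  0.00153592,  0.00039619, -0.00010344,
        0.00074181]), 'joint_efforts': array([ 1.15099530e-03, -5.37978351e+01,  3.31918752e+01,  9.27876681e-03,
       -2.43690165e-04, -2.68634625e-05]), 'ee_pos': array([137.74214086, 506.2031521 , 230.78804162]), 'orientation': array([ 0.70128454, -0.09378118,  0.09357393, -0.70046342]), 'ft_force': array([ 0.51483807, -0.48673484, -0.7382341 ]), 'ft_torque': array([-0.00184335, -0.01760675,  0.04244664]), 'grip_width': 1.001614604959367} 18.700000000000003
```

View pics/scene0.png

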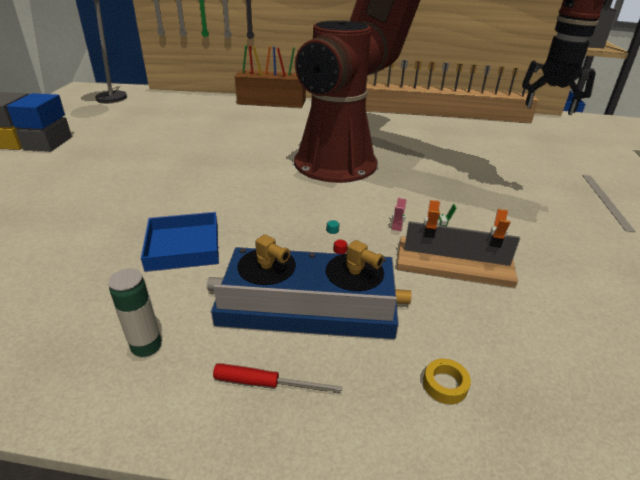

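View pics/top0.png

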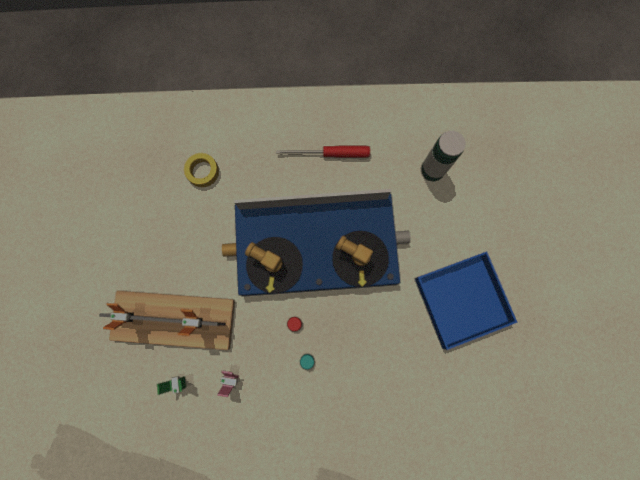

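The scene picture shows the manifold with its two elbows at (268,250) and (360,258). The rack at (460,250) holds two orange clips at (433,217) and (500,228). Things that could be mistaken, in top-view pixels:
- **Caps:** red at (295,324) is wanted. Turquoise at (307,362) and the red driver handle at (347,152) are not.
- **Clips:** orange at (120,317) and (191,322) are wanted. Green at (173,385) and pink at (229,383) are decoys.

I'll check these in close crops.

```bash
cat > h.py <<'E'
from rig import r
import cv2,numpy as np
from scipy.spatial.transform import Rotation as Ro
def cal(n):
    c=r.calibration(n);R=cv2.Rodrigues(np.array(c["rvec"],float))[0];t=np.array(c["tvec"],float).ravel()
    return c["camera_matrix"],c["k1"],R,t
def ray(n,px):
    K,k1,R,t=cal(n)
    u=cv2.undistortPoints(np.array(px,float).reshape(-1,1,2),K,np.array([k1,0,0,0.])).reshape(-1,2)
    d=np.c_[u,np.ones(len(u))]@R
    return -R.T@t,d
def onz(n,px,z):
    o,d=ray(n,px); s=(z-o[2])/d[:,2]
    return o+d*s[:,None]
def dep(n,px,D):
    K,k1,R,t=cal(n); o,d=ray(n,px)
    px=np.array(px).reshape(-1,2).round().astype(int)
    return o+d*D[px[:,1],px[:,0]][:,None]
def proj(n,P):
    K,k1,R,t=cal(n)
    return cv2.projectPoints(np.array(P,float).reshape(-1,1,3),cv2.Rodrigues(R)[0],t,K,np.array([k1,0,0,0.]))[0].reshape(-1,2)
def crop(img,x0,y0,x1,y1,s,name):
    cv2.imwrite(name,cv2.resize(img[y0:y1,x0:x1],None,fx=s,fy=s,interpolation=cv2.INTER_CUBIC))
def blobs(img,lo,hi,amin=15,box=None):
    m=cv2.inRange(cv2.cvtColor(img,cv2.COLOR_BGR2HSV),np.array(lo),np.array(hi))
    if box: 
        k=np.zeros_like(m);k[box[1]:box[3],box[0]:box[2]]=1;m*=k
    n,l,s,c=cv2.connectedComponentsWithStats(m)
    return m,[(c[i],s[i]) for i in range(1,n) if s[i][4]>=amin]
E
python3 - <<'E'
from h import *
p=cv2.imread("pics/top0.png")
crop(p,220,185,420,305,4,"pics/t_man.png")
crop(p,95,280,245,405,5,"pics/t_rack.png")
q=cv2.imread("pics/scene0.png")
crop(q,200,190,420,340,3.6,"pics/s_man.png")
crop(q,380,180,540,290,5,"pics/s_rack.png")
E
```

```text
(no output)
```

View pics/t_man.png

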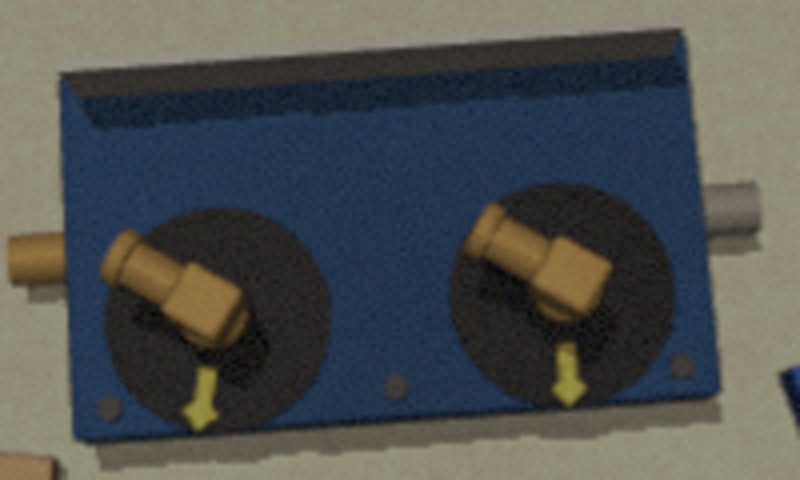

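View pics/t_rack.png

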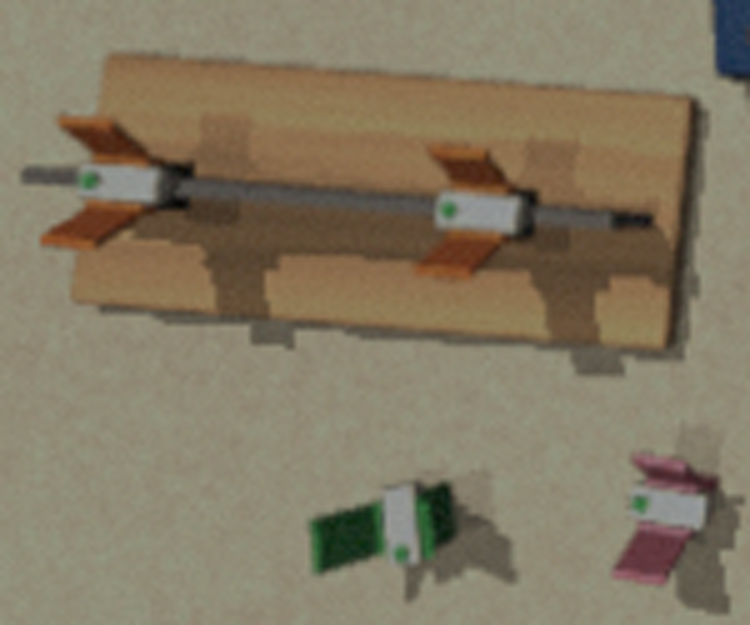

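View pics/s_man.png

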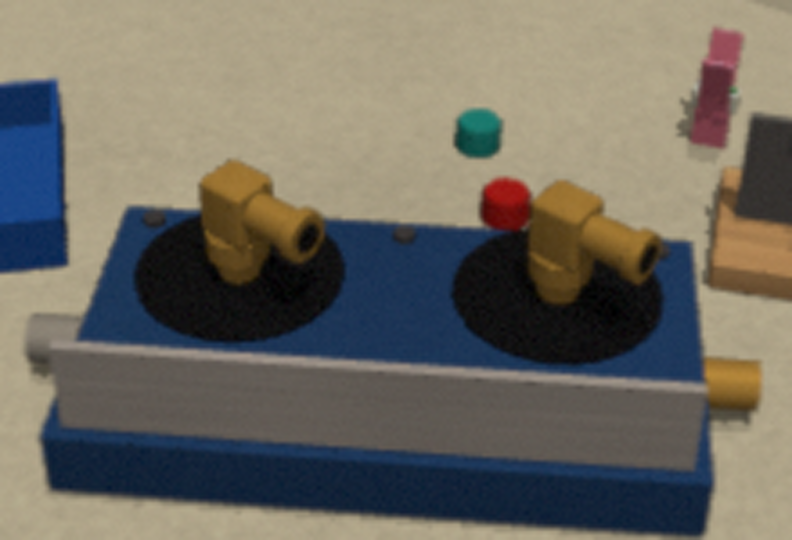

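View pics/s_rack.png

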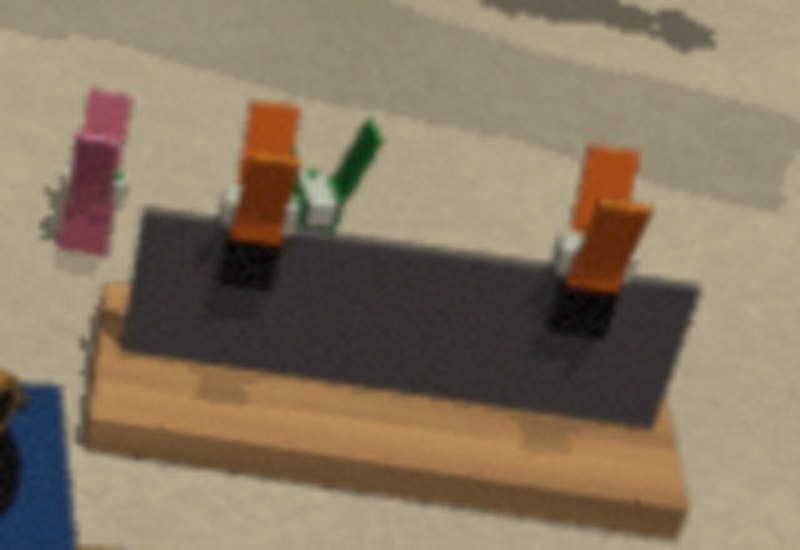

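Both crops agree with the choices: two orange clips, one red cap, and arrows pointing toward the robot. Now I'll measure.

```bash
cat > meas.py <<'E'
from h import *
import sys
def dials(p):
    out=[]
    g=cv2.cvtColor(p,cv2.COLOR_BGR2HSV)
    m=cv2.inRange(g,np.array([0,0,0]),np.array([180,110,62]))
    for (x0,y0,x1,y1) in ((240,228,308,300),(326,225,394,292)):
        k=np.zeros_like(m);k[y0:y1,x0:x1]=m[y0:y1,x0:x1]
        k=cv2.morphologyEx(k,cv2.MORPH_OPEN,np.ones((3,3)))
        cs=max(cv2.findContours(k,cv2.RETR_EXTERNAL,cv2.CHAIN_APPROX_NONE)[0],key=cv2.contourArea)
        h=cv2.convexHull(cs); out.append((h.reshape(-1,2)))
    return out
def brass(p,box):
    return blobs(p,[8,110,70],[24,255,255],15,box)
if __name__=="__main__":
    p,d=r.snapshot("top"); q,e=r.snapshot("scene")
    for h in dials(p):
        w=onz("top",h,41)[:,:2].astype(np.float32)
        (c,rad)=cv2.minEnclosingCircle(w); el=cv2.fitEllipse(w)
        print("dial",c,rad,el)
    m,b=blobs(p,[22,90,80],[36,255,255],8,(240,260,390,300))
    for c,s in b: print("arrow",c,s,onz("top",[c],41))
    for lo,hi,n in (([0,170,80],[6,255,255],"red"),([80,120,60],[95,255,255],"turq")):
        for im,nm in((p,"top"),(q,"scene")):
            m,b=blobs(im,lo,hi,15)
            for c,s in b: print(n,nm,c,s,onz(nm,[c],20 if nm=="top" else 12))
    for n,(u,v) in dict(el1top=(269,259),el2top=(361,252)).items(): print(n,dep("top",[(u+i,v+j) for i in(-1,0,1) for j in (-1,1)],d).mean(0))
E
python3 meas.py
```

```text
dial (544.3980712890625, 84.34528350830078) 56.840087890625 ((544.6620483398438, 83.85474395751953), (109.82644653320312, 112.72560119628906), 94.42152404785156)
dial (551.2554931640625, -85.80477905273438) 57.400733947753906 ((551.9791259765625, -85.30986022949219), (110.56680297851562, 113.58094787597656), 81.02242279052734)
arrow [361.46153846 278.69230769] [358 271   8  15  78] [[511.644339   -86.06752864  41.        ]]
arrow [270.25301205 284.38554217] [266 277   9  16  83] [[505.54982687  92.47124499  41.        ]]
red top [346.81866667 150.408     ] [324 146  45  10 375] [[786.02680245 -69.13507783  20.        ]]
red top [293.94915254 323.72881356] [288 318  13  13 118] [[428.51486265  48.866511    20.        ]]
red scene [250.5         59.15789474] [249  46   4  28  38] [[-1111.34587479  -538.70331934    12.        ]]
red scene [281.05714286  62.71428571] [278  49   7  27  35] [[-1069.6395531   -370.84639549    12.        ]]
red scene [340.40972222 246.28472222] [334 240  13  14 144] [[430.65012406  48.1981311   12.        ]]
red scene [245.07589744 375.04      ] [214 364  64  23 975] [[785.11527194 -70.91092116  12.        ]]
turq top [306.80666667 361.28666667] [301 355  13  14 150] [[355.77978141  25.1705682   20.        ]]
turq scene [332.5        226.61666667] [327 221  12  12 120] [[357.7273664   24.10229297  12.        ]]
el1top [546.67181597  87.13412236 102.93327087]
el2top [554.82812237 -81.73030018 102.90988003]
```

```bash
cat >> h.py <<'E'
def Q(a):
    y=np.array([0,0,-1.]);z=np.array([np.cos(a),np.sin(a),0]);x=np.cross(y,z)
    return Ro.from_matrix(np.c_[x,y,z]).as_quat()
def jaw(s=None):
    s=s or r.read_state(); m=Ro.from_quat(s["orientation"]).as_matrix(); return np.arctan2(m[1,2],m[0,2])
E
python3 - <<'E'
from h import *
p=cv2.imread("pics/top0.png")
ax=[(544.5,84.1),(551.6,-85.5)]
tips=[]
m,b=blobs(p,[20,70,70],[38,255,255],8,(240,260,390,300))
n,l,s,c=cv2.connectedComponentsWithStats(m)
for i in range(1,n):
    if s[i][4]<20: continue
    px=np.argwhere(l==i)[:,::-1]; w=onz("top",px,41)[:,:2]
    A=np.array(ax[0] if w[:,1].mean()>0 else ax[1])
    dd=np.linalg.norm(w-A,axis=1); far=w[dd>dd.max()-3]
    u,sv,vt=np.linalg.svd(w-w.mean(0)); 
    print("arrow len range",dd.min(),dd.max(),"tip",far.mean(0),"ang",np.degrees(np.arctan2(*(far.mean(0)-A)[::-1])),"centroid ang",np.degrees(np.arctan2(*(w.mean(0)-A)[::-1])),"pca",vt[0])
for A,px in zip(ax,[(249.5,249),(341,242.5)]):
    w=onz("top",[px],88)[0]; print("lip",w,np.degrees(np.arctan2(w[1]-A[1],w[0]-A[0])),np.hypot(*(w[:2]-A)))
for A in ax:
  for a in np.radians(np.arange(-180,181,30)):
    j=r.solve_ik([A[0],A[1],150],Q(a)); print(round(np.degrees(a)),None if j is None else np.round(j[-1],2),end="; ")
  print()
E
```

```text
arrow len range 6.669259581500877 17.977818563603595 tip [551.05780457  99.31090859] ang 66.67791297692035 centroid ang 64.6308404144719 pca [0.23242393 0.97261458]
arrow len range 24.818377153244523 54.26653009190489 tip [498.80377566 -86.55903645] ang -178.85086133863646 centroid ang -178.8798721152893 pca [-0.99866701 -0.05161592]
arrow len range 24.796309134908977 54.81959648537343 tip [492.72673991  95.02506576] ang 168.08439427776696 centroid ang 167.88963854294389 pca [-0.98806993  0.15400587]
lip [568.79983834 125.36739244  88.        ] 59.50877616072688 47.890289430230105
lip [576.25390614 -46.40403592  88.        ] 57.764478350806776 46.220228206731036
-180 -1.55; -150 -2.07; -120 -2.6; -90 -3.12; -60 2.64; -30 2.11; 0 1.59; 30 1.07; 60 0.54; 90 0.02; 120 -0.5; 150 -1.03; 180 -1.55; 
-180 -1.86; -150 -2.38; -120 -2.9; -90 2.86; -60 2.33; -30 1.81; 0 1.29; 30 0.76; 60 0.24; 90 -0.28; 120 -0.81; 150 -1.33; 180 -1.86;
```

```bash
python3 - <<'E'
from h import *
for c in ([(195,262),(246,295),(213,338),(163,305)],[(567,235),(612,268),(578,318),(533,280)]):
    px=np.array(c)/4+[220,185]
    w=onz("top",px,103); print(np.round(w,1).tolist(),w.mean(0),np.linalg.norm(np.diff(w,axis=0),axis=1))
# scene view
for c in ([(232,163),(272,183),(240,208),(202,188)],[(565,183),(605,205),(570,222),(530,202)]):
    px=np.array(c)/3.6+[200,190]
    w=onz("scene",px,103); print(np.round(w,1).tolist(),w.mean(0))
E
```

```text
[[562.4, 87.5, 103.0], [546.5, 64.2, 103.0], [527.1, 79.5, 103.0], [542.9, 102.3, 103.0]] [544.74120948  83.36884971 103.        ] [28.20066853 24.67169277 27.70807925]
[[570.1, -83.8, 103.0], [554.2, -103.7, 103.0], [531.6, -87.1, 103.0], [549.7, -67.3, 103.0]] [551.38210404 -85.47376223 103.        ] [25.5446498  28.08132737 26.84005903]
[[540.0, -89.8, 103.0], [554.3, -65.8, 103.0], [577.5, -77.4, 103.0], [563.8, -100.0, 103.0]] [558.88173806 -83.2497509  103.        ]
[[532.0, 82.4, 103.0], [548.0, 103.4, 103.0], [564.7, 86.5, 103.0], [551.0, 65.7, 103.0]] [548.94458314  84.52626153 103.        ]
```

```bash
cat > elb.py <<'E'
from h import *
import sys
def show(t):
    s=r.read_state(); print(t,"t",round(s["time"],1),"pos",np.round(s["ee_pos"],1),"jaw",round(np.degrees(jaw(s)),1),"q6",round(s["qpos"][5],2),"F",np.round(s["ft_force"],1),"T",np.round(s["ft_torque"],2),"w",round(s["grip_width"]*85,1))
    return s
def approach(A,jd,z):
    r.grip(1.0)
    r.move_pose([A[0],A[1],170],Q(np.radians(jd)))
    hit=r.move_l([A[0],A[1],z],speed=80,contact_N=8); show("down hit=%s"%hit)
    if hit: raise SystemExit
    r.grip(0.0,45); show("gripped")
def turn(A,jd0,jd1,z,n):
    for k in range(1,n+1):
        a=jd0+(jd1-jd0)*k/n
        r.move_pose([A[0],A[1],z-3*(jd0-a)/360],Q(np.radians(a))); show("turn")
def leave(A):
    r.grip(1.0); p=r.read_state()["ee_pos"]; r.move_l([p[0],p[1],170],speed=120)
E
python3 - <<'E'
from elb import *
A=(545.5,84)
approach(A,147,75)
E
```

```text
down hit=False t 3.9 pos [545.9  84.   75.5] jaw 147.0 q6 -0.97 F [-0.3 -0.3  0.8] T [-0.01  0.02  0.01] w 85.1
gripped t 4.4 pos [545.1  84.3  75.4] jaw 147.0 q6 -0.97 F [-3.   1.5  5.3] T [0.25 0.62 0.  ] w 27.1
```

```bash
python3 - <<'E'
from elb import *
A=(545.5,84)
turn(A,147,20,75,3)
p,d=r.snapshot("top"); cv2.imwrite("pics/t1.png",p); crop(p,220,185,420,335,4,"pics/t1c.png")
E
```

```text
turn t 5.2 pos [545.4  83.9  75. ] jaw 104.6 q6 -0.24 F [-1.5 -0.3  6.6] T [-0.15  0.52 -0.12] w 27.1
turn t 5.9 pos [545.2  83.4  74.7] jaw 62.3 q6 0.5 F [-3.  -2.9  5.6] T [-0.71  0.68 -0.13] w 27.5
turn t 6.7 pos [544.7  83.2  74.2] jaw 20.0 q6 1.24 F [-4.7 -4.1  7.1] T [-0.85  1.07 -0.07] w 27.0
```

View pics/t1c.png

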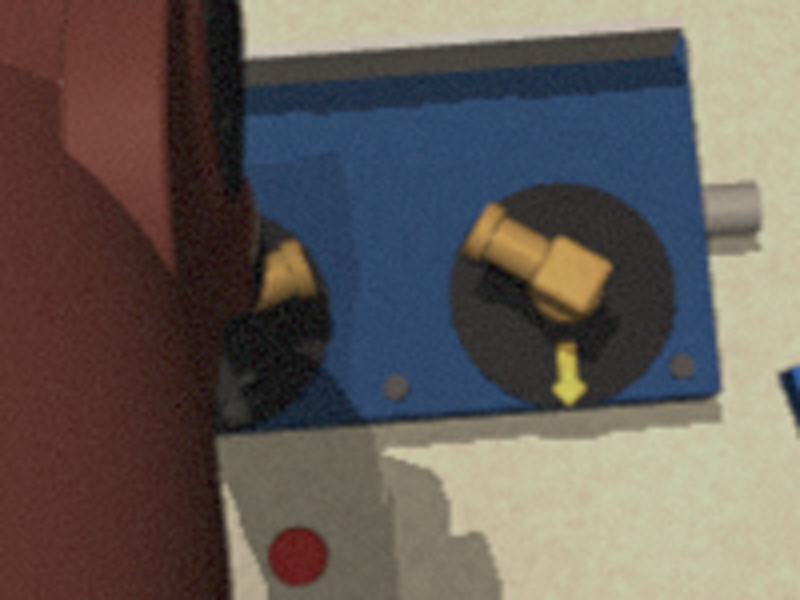

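Elbow 1 is following: its lip shows at crop (290,265), pointing away to the right. Next I'll regrip with the jaws flipped and finish the turn.

```bash
python3 - <<'E'
from elb import *
A=(545,83.5)
leave(A); approach(A,200,74)
turn(A,200,79,74,3)
leave(A)
r.move_pose([400,-60,230],Q(np.radians(90)))
r.move_pose([552,-250,250],Q(np.radians(90)))
p,d=r.snapshot("top"); cv2.imwrite("pics/t2.png",p); crop(p,220,185,420,335,4,"pics/t2c.png");show("")
E
```

```text
down hit=False t 12.5 pos [545.4  83.5  74.5] jaw -160.0 q6 -1.9 F [-0.3  1.2  0.4] T [-0.03 -0.03 -0.01] w 85.0
gripped t 13.0 pos [544.8  83.4  74.3] jaw -160.0 q6 -1.9 F [-3.  -0.4  4.8] T [-0.08  0.44  0.09] w 27.0
turn t 13.7 pos [544.6  83.4  73.9] jaw 159.6 q6 -1.2 F [-3.4 -1.7  6.1] T [-0.16  0.82 -0.1 ] w 26.9
turn t 14.4 pos [544.3  83.5  73.5] jaw 119.3 q6 -0.49 F [-4.2 -0.6  7.3] T [-0.04  1.   -0.15] w 27.1
turn t 15.2 pos [544.2  83.8  73.2] jaw 79.0 q6 0.21 F [-4.4  1.3  7.4] T [ 0.14  1.   -0.12] w 27.1
 t 18.6 pos [ 551.7 -248.5  249.9] jaw 90.1 q6 -0.55 F [-0.5 -0.  -0.1] T [ 0.08 -0.    0.02] w 84.8
```

View pics/t2c.png

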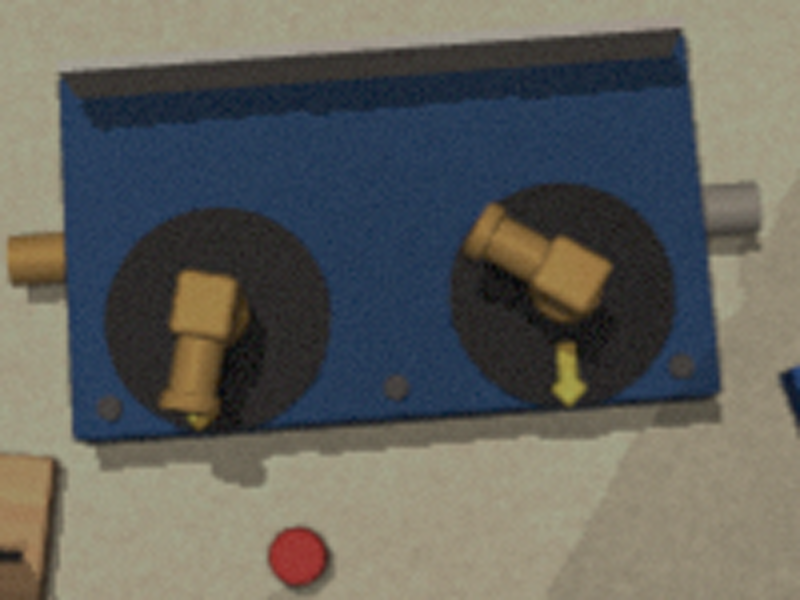

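Elbow 1's outlet now covers its arrow, with the tip just visible at crop (200,425). Now elbow 2, the same way.

```bash
python3 - <<'E'
from elb import *
A=(552,-85.5)
# outlet 57 -> jaw 147; final outlet -178.5 (=181.5-360)
approach(A,147,75)
turn(A,147,29,75,3)
leave(A); approach(A,209,74)
turn(A,209,91.5,74,3)
leave(A)
r.move_pose([400,-60,230],Q(np.radians(90)))
r.move_pose([350,350,250],Q(np.radians(90)))
p,d=r.snapshot("top"); cv2.imwrite("pics/t3.png",p); crop(p,220,185,420,335,4,"pics/t3c.png");show("")
q,d=r.snapshot("scene"); cv2.imwrite("pics/s3.png",q); crop(q,200,190,420,340,3.6,"pics/s3c.png")
E
```

```text
down hit=False t 20.9 pos [552.4 -85.6  75.5] jaw 147.0 q6 -1.28 F [ 0.5 -0.2  0.1] T [-0.02 -0.    0.01] w 84.9
gripped t 21.5 pos [552.2 -85.6  75.3] jaw 147.0 q6 -1.28 F [ 0.4 -0.3  2.5] T [-0.05  0.05  0.09] w 27.4
turn t 22.2 pos [552.4 -85.8  74.9] jaw 107.8 q6 -0.6 F [ 0.7 -2.6  3.9] T [-0.4  -0.11 -0.09] w 26.9
turn t 22.9 pos [552.3 -86.   74.6] jaw 68.5 q6 0.09 F [ 1.7 -4.9  5.1] T [-1.07 -0.25 -0.12] w 27.6
turn t 23.6 pos [552.2 -86.2  74.2] jaw 29.1 q6 0.78 F [ 1.3 -5.9  5.8] T [-1.27 -0.09 -0.11] w 27.3
down hit=False t 29.3 pos [552.4 -85.6  74.5] jaw -151.0 q6 -2.36 F [-0.4  0.2 -0. ] T [0.   0.02 0.01] w 84.8
gripped t 29.9 pos [551.9 -85.6  74.2] jaw -151.0 q6 -2.36 F [-1.6 -0.2  5.4] T [-0.15  0.43  0.06] w 27.1
turn t 30.6 pos [552.2 -85.5  73.9] jaw 170.0 q6 -1.68 F [-0.7 -1.   4.9] T [ 0.02  0.3  -0.1 ] w 27.4
turn t 31.3 pos [552.4 -85.7  73.6] jaw 130.9 q6 -1.0 F [ 0.2 -1.4  5.3] T [-0.33  0.   -0.06] w 27.1
turn t 32.0 pos [552.5 -86.   73.3] jaw 91.7 q6 -0.31 F [ 0.1 -3.5  4.2] T [-0.89 -0.11 -0.18] w 26.9
 t 35.8 pos [350.6 349.2 249.9] jaw 89.9 q6 0.64 F [ 0.4 -0.4 -0.4] T [ 0.01  0.05 -0.02] w 85.0
```

View pics/t3c.png

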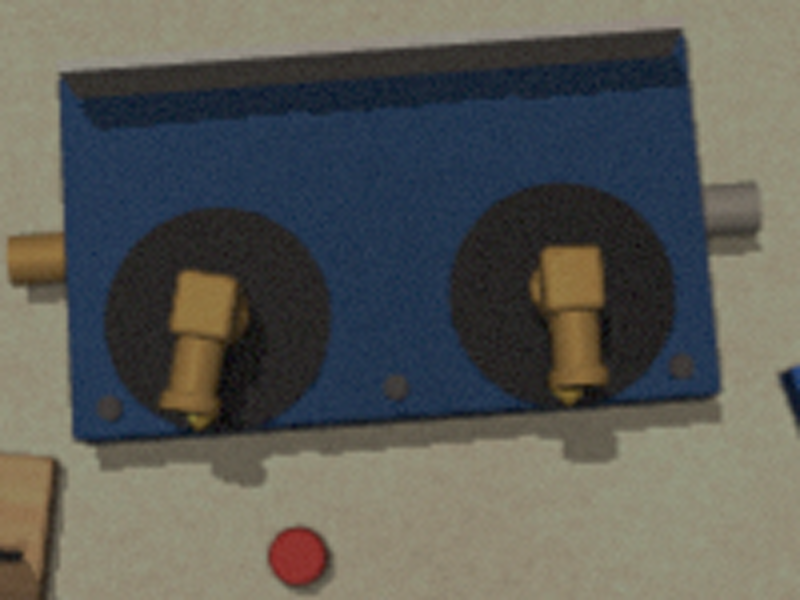

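View pics/s3c.png

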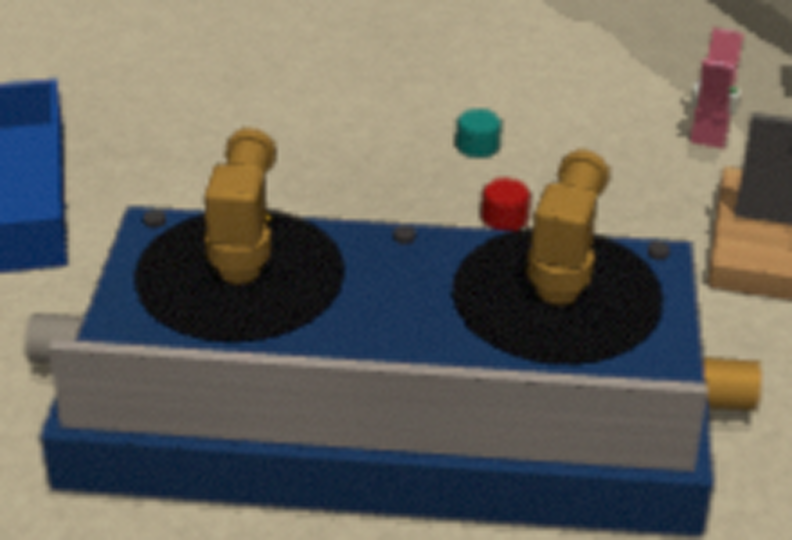

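Both outlets now lie over their arrows in the top view, with lips at crop (189,412) and (579,385). I'll check that numerically, and measure the rack, clips and plate from both views.

```bash
python3 - <<'E'
from h import *
def T(c,x0,y0,s): return np.array(c,float)/s+np.array([x0,y0])-0.5+0.5/s
for c,tip,ax in (([(162,409),(217,416)],(198,431),(545,84)),([(552,388),(607,384)],(570,407),(552.2,-85.5))):
    w=onz("top",T(c,220,185,4),86); m=w.mean(0); t=onz("top",T([tip],220,185,4),41)[0]
    print("mouth",m,"width",np.linalg.norm(w[0]-w[1]),"tip",t,"d",m[:2]-t[:2],"angs",[np.degrees(np.arctan2(v[1]-ax[1],v[0]-ax[0])) for v in(m,t)])
# plate top edge, z=90
# scene crop: near top edge & ends
for c in ([(52,342),(706,384)],[(75,334),(690,375)]):
    w=onz("scene",T(c,200,190,3.6),90); print("plate scene",w.round(1).tolist(),np.linalg.norm(w[0]-w[1]),w.mean(0))
w=onz("top",T([(62,74),(682,30)],220,185,4),90); print("plate top",w.round(1).tolist(),np.linalg.norm(w[0]-w[1]),w.mean(0))
# expectation from stubs
x=np.array([np.cos(np.radians(2.4)),np.sin(np.radians(2.4))]); mid=(np.array([545,84])+[552.2,-85.5])/2
print("edge_mid expected",mid+120*x, "stub yaw",np.degrees(np.arctan2(7.2,169.5)))
# rack
w=onz("top",T([(22,174),(655,220)],95,280,5),90); print("rack top",w.round(1).tolist(),np.linalg.norm(w[0]-w[1]),w.mean(0))
w=onz("scene",T([(147,208),(699,290)],380,180,5),90);print("rack scene",w.round(1).tolist(),np.linalg.norm(w[0]-w[1]),w.mean(0))
# white cases top at z=104
for c in ([(80,166),(163,166),(158,203),(78,200)],[(437,192),(524,196),(520,236),(434,229)]):
    w=onz("top",T(c,95,280,5),104);print("case",w.round(1).tolist(),w.mean(0))
E
```

```text
mouth [495.56692989  93.28052663  86.        ] width 25.731490030361535 tip [490.04814947  94.80247103  41.        ] d [ 5.51878042 -1.5219444 ] angs [np.float64(169.36710381790073), np.float64(168.87856942171652)]
mouth [502.72287286 -87.40039339  86.        ] width 25.568622990341293 tip [496.60530778 -86.70683135  41.        ] d [ 6.11756508 -0.69356204] angs [np.float64(-177.80037708731552), np.float64(-178.75643731327986)]
plate scene [[673.0, -145.9, 90.0], [658.5, 152.8, 90.0]] 299.12368324692926 [665.72687544   3.45871754  90.        ]
plate scene [[666.1, -137.1, 90.0], [653.5, 145.7, 90.0]] 283.11423052475993 [659.77012109   4.28681043  90.        ]
plate top [[657.9, 152.6, 90.0], [671.0, -143.8, 90.0]] 296.6676218697543 [664.47405822   4.42769704  90.        ]
edge_mid expected [668.49473961   4.27507845] stub yaw 2.4323407792760077
rack top [[454.3, 403.2, 90.0], [432.2, 168.7, 90.0]] 235.6037645668823 [443.23292897 285.93586436  90.        ]
rack scene [[429.7, 184.6, 90.0], [455.2, 400.5, 90.0]] 217.43473184303653 [442.44494493 292.52383821  90.        ]
case [[456.3, 374.9, 104.0], [455.6, 344.4, 104.0], [442.4, 345.6, 104.0], [444.1, 375.0, 104.0]] [449.60685619 359.94881201 104.        ]
case [[444.0, 244.3, 104.0], [441.8, 212.8, 104.0], [427.7, 214.0, 104.0], [430.9, 245.0, 104.0]] [436.0973766  229.03267279 104.        ]
```

The numbers hold up:
- **Outlets:** both are within about 1° of their arrows.
- **Plate:** edge_mid is about (668, 4), yaw 2.5°, and stub geometry and both views agree.
- **Rack:** the edge runs at yaw about -6°, with clips at about (450,360) and (437,229).

Now the first clip.

```bash
cat > clip.py <<'E'
from elb import *
def pick(c,yaw,z=108):
    r.grip(1.0)
    r.move_pose([c[0],c[1],190],Q(np.radians(yaw)))
    hit=r.move_l([c[0],c[1],z],speed=70,contact_N=8); show("down hit=%s"%hit)
    if hit: raise SystemExit
    r.grip(0.0,35); show("grip")
E
python3 - <<'E'
from clip import *
j=r.solve_ik([668,50,110],Q(np.radians(2.5))); print(j)
j=r.solve_ik([450,360,108],Q(np.radians(-6))); print(j)
pick((449.5,360),-6)
p,d=r.snapshot("scene"); cv2.imwrite("pics/s4.png",p); crop(p,380,130,540,290,4,"pics/s4c.png")
E
```

```text
[-0.03433229  0.64510811  0.0913384   1.01702662  0.          1.49283081]
[ 0.54790036  0.48080582 -0.20697014  0.88302038  0.          2.22341644]
down hit=False t 38.8 pos [449.8 360.2 108.5] jaw -6.0 q6 2.22 F [ 0.6 -0.1  0.1] T [ 0.02  0.03 -0.02] w 85.2
grip t 39.4 pos [449.8 360.5 109.3] jaw -6.0 q6 2.22 F [-2.5 -0.9 11. ] T [-0.16  0.64  0.02] w 21.0
```

View pics/s4c.png

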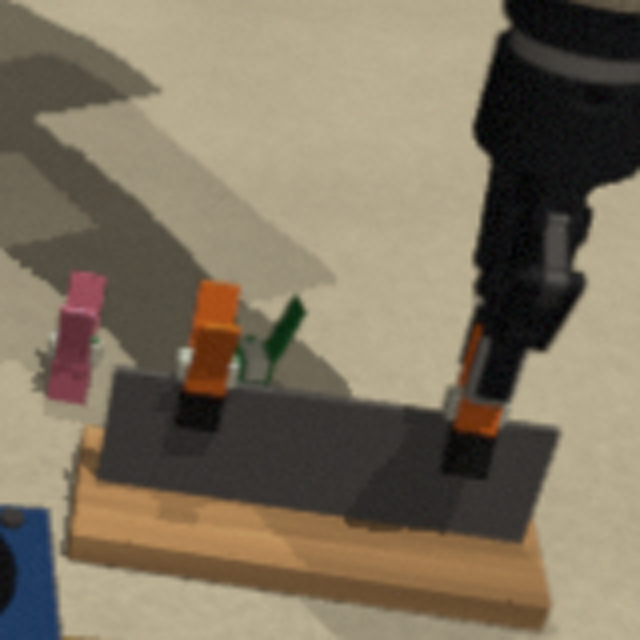

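The jaws hold the clip's tails, now pinched to 21 mm; the black jaws at crop (467,455) are still on the rack. I'll lift, carry and look.

```bash
python3 - <<'E'
from clip import *
p=r.read_state()["ee_pos"]
r.move_l([p[0],p[1],205],speed=100); show("lift")
p,d=r.snapshot("scene"); cv2.imwrite("pics/s5.png",p); crop(p,400,80,540,290,3.5,"pics/s5c.png")
M=np.array([668.4,4.2]);yw=np.radians(2.5);Y=np.array([-np.sin(yw),np.cos(yw)])
g=M+55*Y
r.move_pose([500,200,215],Q(np.radians(0)))
r.move_pose([*g,170],Q(yw)); show("over")
p,d=r.snapshot("scene"); cv2.imwrite("pics/s6.png",p); crop(p,200,130,420,340,2.8,"pics/s6c.png")
E
```

```text
lift t 40.6 pos [449.5 360.2 204.3] jaw -6.0 q6 2.22 F [ 0.4  0.2 -2. ] T [ 0.01 -0.   -0.01] w 21.1
over t 42.2 pos [665.2  60.7 170.2] jaw 2.6 q6 1.51 F [ 0.5  0.7 -0.8] T [0.02 0.02 0.05] w 20.9
```

View pics/s6c.png

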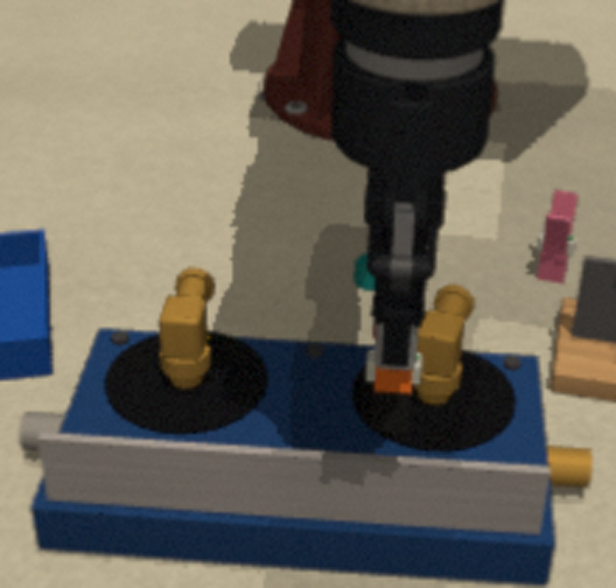

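View pics/s5c.png

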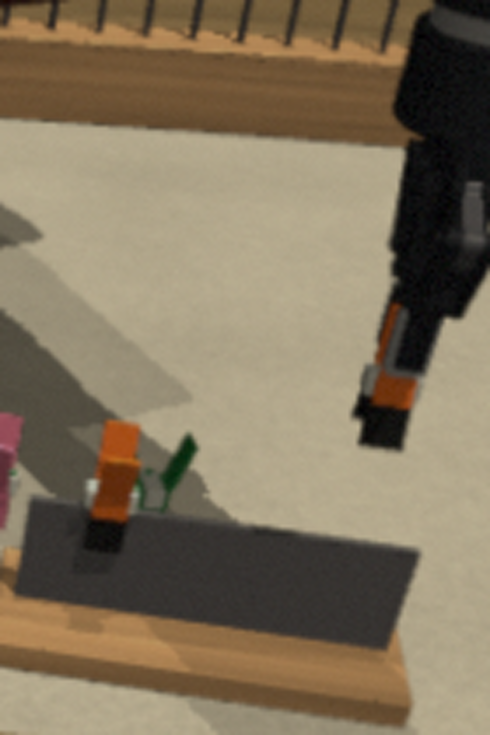

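Held, upright and centred (case at crop (392,375)). Lowering onto the plate.

```bash
cat >> clip.py <<'E'
M=np.array([668.4,4.2]);yw=np.radians(2.5);Y=np.array([-np.sin(yw),np.cos(yw)])
def place(y,tag):
    g=M+y*Y
    r.move_l([*g,135],speed=80); show("pre")
    hit=r.move_l([*g,106],speed=30,contact_N=10); s=show("hit %s"%hit)
    r.dwell(0.2); show("settled")
    p,d=r.snapshot("scene"); cv2.imwrite(f"pics/{tag}a.png",p); crop(p,200,130,420,340,2.8,f"pics/{tag}ac.png")
E
python3 - <<'E'
from clip import *
place(55,"p1")
E
```

```text
pre t 42.9 pos [666.   59.3 135.2] jaw 2.5 q6 1.51 F [ 0.1  0.6 -0.5] T [-0.    0.02  0.02] w 20.9
hit True t 43.7 pos [665.8  59.1 109.3] jaw 2.5 q6 1.51 F [-0.6 -0.1  7.4] T [0.05 0.37 0.03] w 21.1
settled t 43.9 pos [665.8  59.1 109.3] jaw 2.5 q6 1.51 F [-1.5 -0.1  6.6] T [ 0.02  0.27 -0.06] w 21.4
```

View pics/p1ac.png

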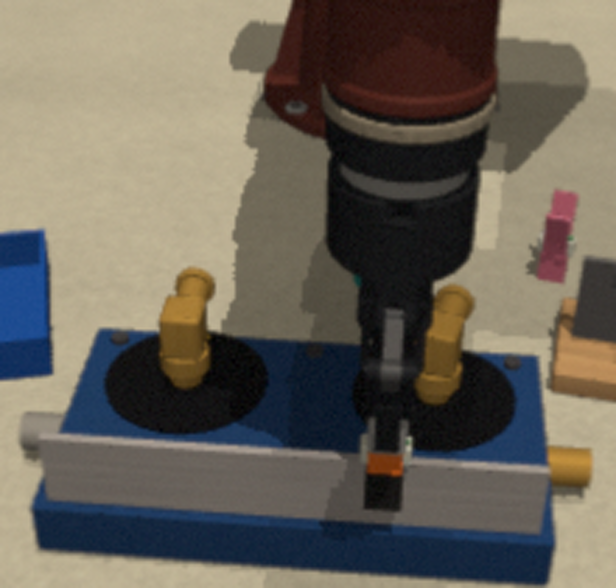

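Contact came at TCP z 109.3, exactly the height at which the clip sat on the rack, and the front jaw is over the plate face at crop (384,490). Releasing, then fetching the second clip.

```bash
python3 - <<'E'
from clip import *
r.grip(1.0); p=r.read_state()["ee_pos"]; r.move_l([p[0],p[1],200],speed=100)
r.move_pose([450,260,220],Q(np.radians(-6)))
p,d=r.snapshot("scene"); crop(p,200,180,420,340,3.6,"pics/p1b.png")
p,d=r.snapshot("top"); crop(p,100,185,420,375,2.5,"pics/p1t.png"); cv2.imwrite("pics/t6.png",p)
E
```

```text
(no output)
```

View pics/p1b.png

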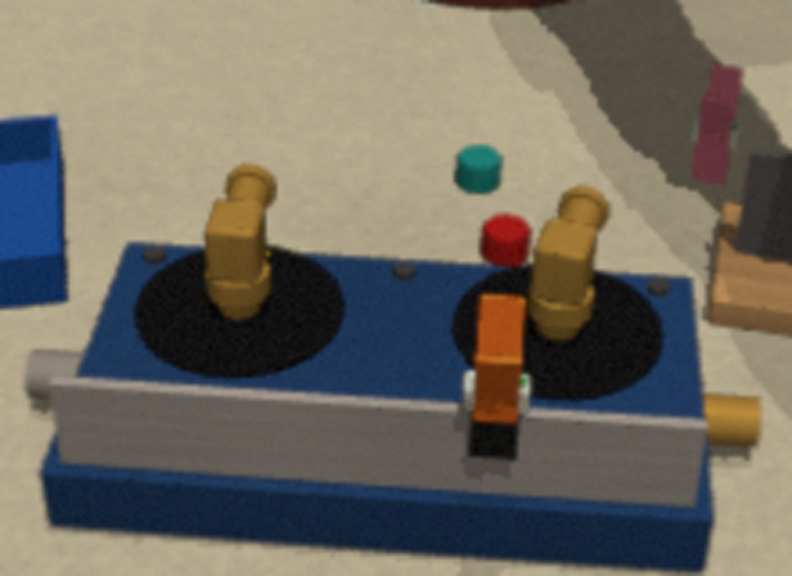

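View pics/p1t.png

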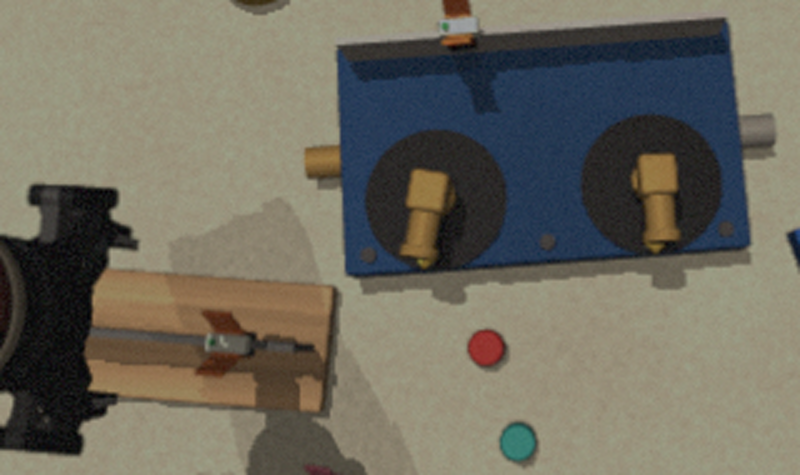

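Clip 1 sits straight on the plate at (497,385) in the scene crop, and the elbows are unchanged. Now clip 2.

```bash
python3 - <<'E'
from clip import *
pick((437,229),-6)
p=r.read_state()["ee_pos"]
r.move_l([p[0],p[1],205],speed=100); show("lift")
g=M-40*Y
r.move_pose([500,100,215],Q(0))
r.move_pose([*g,170],Q(yw)); s=show("over")
if s["grip_width"]*85<10: raise SystemExit
p,d=r.snapshot("scene"); crop(p,200,130,420,340,2.8,"pics/s8c.png")
E
```

```text
down hit=False t 48.7 pos [437.4 229.1 108.4] jaw -6.0 q6 2.01 F [-0.2 -0.2 -0.6] T [ 0.   -0.05 -0.  ] w 85.1
grip t 49.3 pos [437.1 229.3 109.1] jaw -6.0 q6 2.01 F [-5.  -0.5 13.9] T [-0.07  0.94  0.1 ] w 21.0
lift t 50.4 pos [436.7 229.2 204.4] jaw -6.0 q6 2.01 F [-0.1  0.1 -1.3] T [-0.06  0.02  0.08] w 21.1
over t 51.9 pos [669.4 -34.2 170.2] jaw 2.6 q6 1.37 F [-0.2  0.4 -0.3] T [ 0.04  0.01 -0.01] w 21.2
```

View pics/s8c.png

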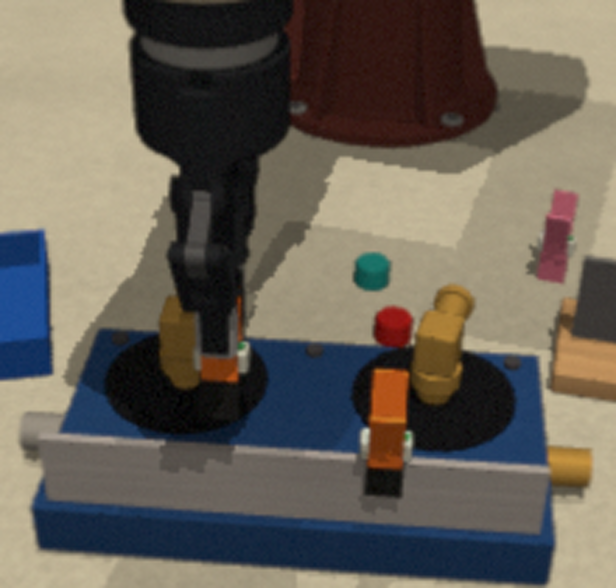

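Clip 2 is held upright, with its case at crop (222,360). Placing it.

```bash
python3 - <<'E'
from clip import *
place(-40,"p2")
s=r.read_state()
if s["grip_width"]*85<15 or not 107<s["ee_pos"][2]<112: print("CHECK"); raise SystemExit
r.grip(1.0); p=r.read_state()["ee_pos"]; r.move_l([p[0],p[1],200],speed=100)
r.move_pose([430,200,230],Q(np.radians(45)))
p,d=r.snapshot("scene"); crop(p,200,180,420,340,3.6,"pics/p2b.png");cv2.imwrite("pics/s9.png",p)
p,d=r.snapshot("top"); crop(p,220,185,530,375,2.5,"pics/p2t.png"); cv2.imwrite("pics/t9.png",p)
E
```

```text
pre t 52.6 pos [670.2 -35.6 135.2] jaw 2.5 q6 1.37 F [ 0.4  0.  -1.7] T [ 0.02 -0.02  0.  ] w 21.2
hit True t 53.4 pos [669.8 -35.8 109.1] jaw 2.5 q6 1.36 F [-1.9  0.1  6.6] T [ 0.02  0.41 -0.03] w 21.2
settled t 53.6 pos [669.8 -35.8 109.1] jaw 2.5 q6 1.36 F [-1.9 -0.7  6.2] T [ 0.05  0.37 -0.01] w 20.9
```

View pics/p2b.png

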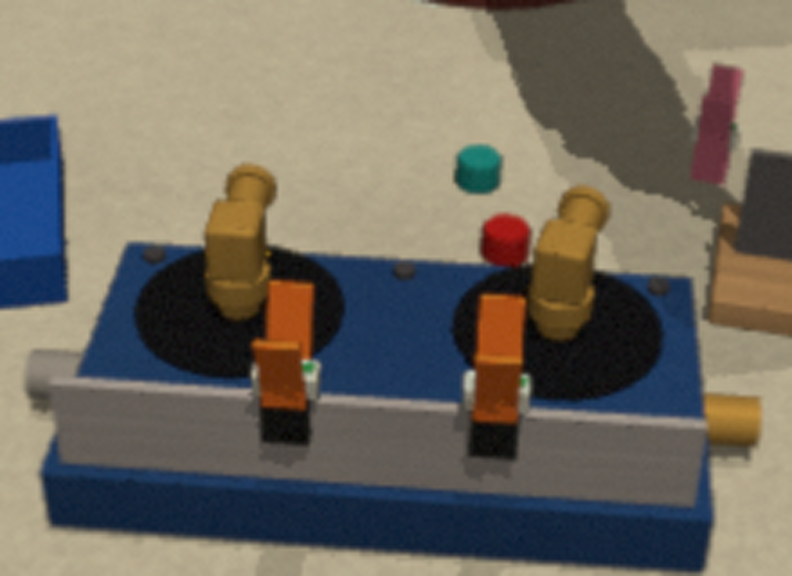

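View pics/p2t.png

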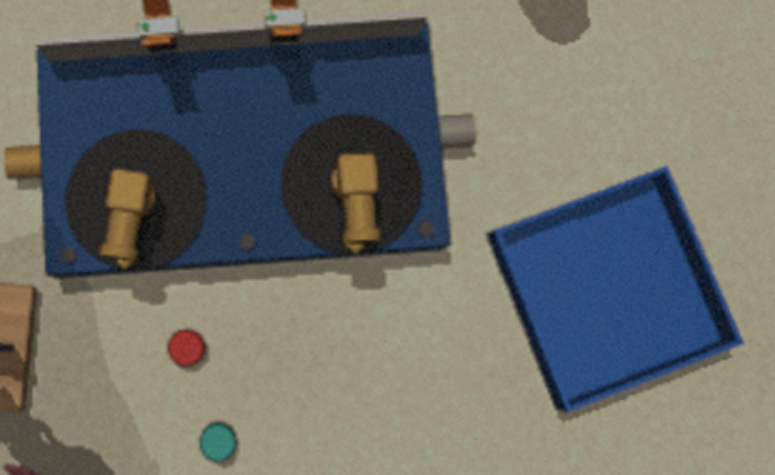

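Both clips are seated upright on the plate, at scene crop (283,395) and (497,400). The red cap at top crop (186,347) hasn't moved. Now the cap into the tray.

```bash
python3 - <<'E'
from elb import *
px=np.array([(490,233),(667,168),(741,342),(565,411)])/2.5+[220,185]
w=onz("top",px,35); t=w.mean(0); print("tray",t,np.linalg.norm(np.diff(w,axis=0),axis=1))
p,d=r.snapshot("top"); m,b=blobs(p,[0,150,60],[8,255,255],60,(100,180,560,470)); print(b)
c=onz("top",[b[0][0]],19)[0]; print("cap",c); assert len(b)==1
r.grip(1.0); r.move_pose([c[0]+.5,c[1],120],Q(np.radians(90)))
hit=r.move_l([c[0]+.5,c[1],4],speed=60,contact_N=8); show("down %s"%hit)
if hit: raise SystemExit
r.grip(0,25); s=show("grip")
if not 25<s["grip_width"]*85<33: raise SystemExit
r.move_l([c[0],c[1],110],speed=100); show("lift")
r.move_pose([t[0],t[1],110],Q(np.radians(110))); s=show("over tray")
q,d=r.snapshot("scene"); crop(q,120,120,420,330,2.6,"pics/c1.png")
np.save("tray.npy",t)
E
```

```text
tray [ 464.50262629 -290.63118745   35.        ] [153.01603542 146.0510568  149.73282001]
[(array([294.15333333, 323.72666667]), array([288, 317,  14,  14, 150], dtype=int32))]
cap [428.50557492  48.52815372  19.        ]
down False t 60.1 pos [429.2  48.5   4.2] jaw 90.0 q6 -0.06 F [-0.1 -0.2  0.5] T [-0.03 -0.03  0.06] w 85.1
grip t 60.7 pos [429.   48.5   4.2] jaw 90.0 q6 -0.06 F [-1.3 -1.   5.7] T [0.01 0.28 0.03] w 28.7
lift t 61.9 pos [428.1  48.5 109.5] jaw 90.0 q6 -0.06 F [-0.5 -0.6 -0.8] T [-0.02 -0.01 -0.03] w 28.7
over tray t 63.1 pos [ 464.5 -289.6  109.8] jaw 110.0 q6 -1.04 F [-0.5  1.2 -0.6] T [0.03 0.08 0.04] w 28.8
```

View pics/c1.png

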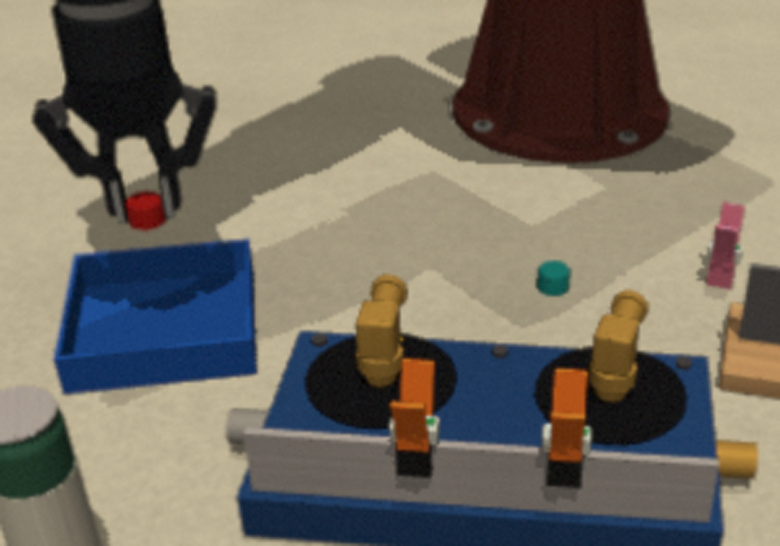

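The red cap is held at (146,210) in the crop, above the tray. Lowering it in.

```bash
python3 - <<'E'
from elb import *
t=np.load("tray.npy")
hit=r.move_l([t[0],t[1],9],speed=60,contact_N=8); show("down %s"%hit)
r.grip(0.7); r.move_l([t[0],t[1],150],speed=100); r.grip(1.0)
r.move_pose([300,-330,250],Q(np.radians(110))); r.dwell(0.5)
q,d=r.snapshot("scene"); cv2.imwrite("pics/fs.png",q); p,d=r.snapshot("top"); cv2.imwrite("pics/ft.png",p); show("")
E
```

```text
down False t 65.0 pos [ 464.7 -290.8    9.3] jaw 110.0 q6 -1.04 F [-0.1  0.9 -0.4] T [ 0.03  0.02 -0.02] w 28.3
 t 68.8 pos [ 300.1 -330.   250. ] jaw 110.0 q6 -1.35 F [ 0.5 -0.2  0.3] T [-0.   -0.03 -0.03] w 85.0
```

View pics/fs.png

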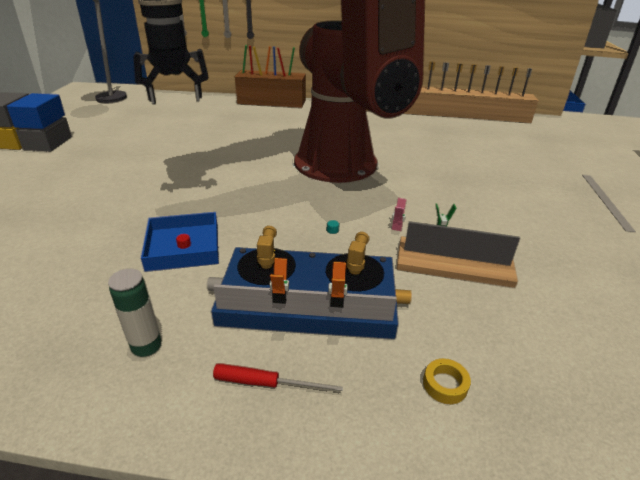

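View pics/ft.png

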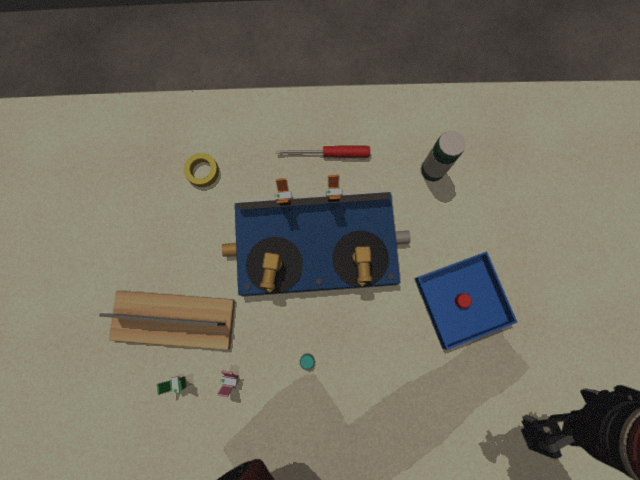

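The cap is in the tray at top (464,301), both clips are on the plate at (284,195) and (334,192), and the rack is empty. One last numeric check before handing in.

```bash
python3 - <<'E'
from clip import *
p=cv2.imread("pics/ft.png")
m,b=blobs(p,[0,0,140],[180,60,255],12,(270,180,350,205))
for c,s in b:
    w=onz("top",[c],104)[0]; v=w[:2]-M; X=np.array([np.cos(yw),np.sin(yw)]); print("case",c,s,"edge frame x,y",v@X,v@Y)
for n,f in(("top","ft"),("scene","fs")):
    m,b=blobs(cv2.imread(f"pics/{f}.png"),[0,150,60],[8,255,255],40); print(n,[(c.round(),s[4]) for c,s in b])
crop(p,220,170,420,305,4,"pics/ftc.png")
q=cv2.imread("pics/fs.png")
for f,a in(("top0","ft"),("scene0","fs")): pass
E
```

```text
case [276.57865169 191.34269663] [270 180  20  20 178] edge frame x,y 9.09693376420536 67.34324574247559
case [307.24476651 187.6489533 ] [288 180  40  18 621] edge frame x,y 12.077936750022204 9.34189294056236
case [341.42564103 187.96923077] [327 180  23  15 195] edge frame x,y 6.779230728896431 -54.767792850162486
top [(array([347., 151.]), np.int32(439)), (array([463., 300.]), np.int32(143))]
scene [(array([251.,  59.]), np.int32(51)), (array([281.,  62.]), np.int32(56)), (array([392.,  63.]), np.int32(137)), (array([309., 168.]), np.int32(198)), (array([183., 241.]), np.int32(120)), (array([245., 375.]), np.int32(1016))]
```

View pics/ftc.png

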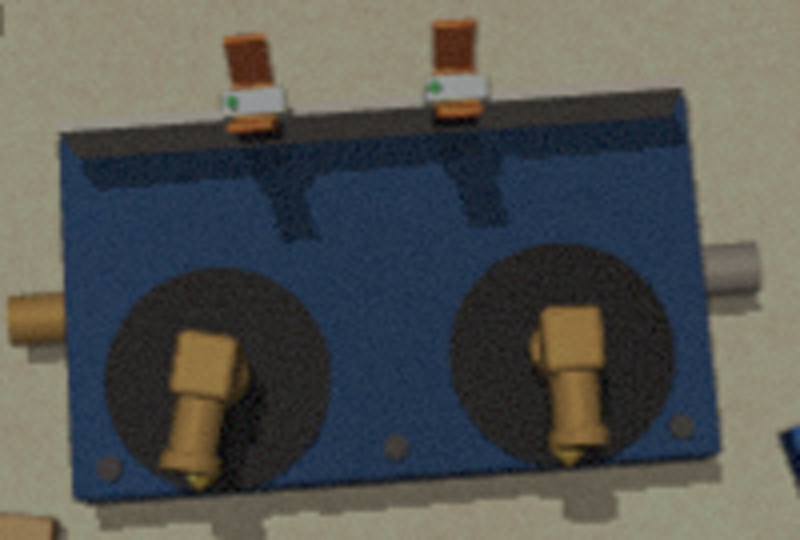

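The white mask leaked onto the bench, so those case readings don't count. I'll use the case corners read from the crop.

```bash
python3 - <<'E'
from clip import *
X=np.array([np.cos(yw),np.sin(yw)])
for c in ([(223,90),(283,87),(285,114),(225,118)],[(427,76),(487,75),(488,102),(428,103)]):
    px=np.array(c)/4+[220,170]-.375
    w=onz("top",px,104)[:,:2]-M; print((w@X).round(1),(w@Y).round(1),"centre",(w@X).mean(),(w@Y).mean())
px=np.array([(62,134),(683,90)])/4+[220,170]-.375
print("front top edge of plate",((onz("top",px,90)[:,:2]-M)@X).round(1))
E
```

```text
[ 7.7  7.1 -6.1 -5.9] [69.7 41.5 41.3 69.5] centre 0.7152595490382327 55.47332505364901
[ 7.6  6.  -7.2 -5.6] [-26.4 -54.6 -54.  -25.9] centre 0.18977240809184548 -40.24614985796177
front top edge of plate [-4.  -3.9]
```

```bash
python3 - <<'E'
from rig import r
r.sign_off(); print(r.read_state()["time"])
E
```

```text
the job is handed in; nothing more can be done
the job is handed in; nothing more can be done
```

The job is handed in, and my last pictures and measurements showed everything in place. The sign-off itself gives no verdict. My last clock reading, just before handing in, was about 69 s of the 210 s allowed.

- **Elbows:** I screwed both down in two grips each. Both outlets point within about 1° of their arrows, where about 7° is allowed.
- **Clips:** Two orange clips were present, and both now sit on the rear plate. They lie at about y = +55 and -40 mm along it. Each was released at the same height at which it had sat on the rack. In the top view they are centred to within about 2 mm of the plate's middle, where 4 mm is allowed.
- **Caps:** Only one red cap was found in either camera view. It is near the middle of the blue tray.
- **Left alone:** The spray can, tape, screwdriver, green and pink clips and turquoise cap look unmoved. I compared these by eye only.

Two checks disagreed at first:
- **Case position:** A colour mask for the white clip cases leaked onto the bench and gave wrong positions. I replaced it with case corners read from a close crop.
- **Outlet reach:** My outlet points came out 5–6 mm short of the arrow tips along the outlet direction. I put this down to reading the lip in the picture, because that distance is fixed by the part. The sideways error was about 1 mm.

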